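Scoop the swag beads into the cache tin

TASK

Fill the geocache tin: with the scoop, lift all three wooden beads out of the wooden tray together in one load and tip them into the wide, low tin (not the canister or the mug). Then stand the scoop upright inside the tray again and let go. Do not touch the beads with the gripper and leave the tin standing.

Things in the scene. Friction and masses are not known exactly. Their poses are not given: they have to be found in the camera images.
- tray: Dark wooden open tray, fixed to the table: 238 mm long (its x), 120 wide (y), 30 high; walls and floor 4 mm thick. Origin: centre of its underside. Scoop starts in its +x half, mouth to -x; beads in its -x half, the end nearer the robot, where they can be pushed against the end wall (inner face at x = -115 mm).
- scoop: Loose aluminium scoop, 150 g, standing level. Origin: underside of bowl, mid-width; z up. Mouth to its -x: thin lip on the ground at x=-38 mm, ramp to a 2.5 mm floor; sides at y=+-45, 34 high, from x=-20; rear wall x=37, 36 high. Behind it an upright wooden handle, 18 mm wide (y), 16 thick, leaning 0.2 rad to +x, top z=134. Grip from above, closing along y, at x=60, z=100.
- tin: Wide low open round tin of bare steel, 132 mm across and 50 mm high, 3 mm wall and floor, 300 g, loose, standing on the table to the left or right of the tray. Origin: centre of its underside. (On the other side of the tray stands a grey canister, narrower at 72 mm and taller at 85 mm, which is not wanted.)
- bead_a: Light wooden ball bead, 28 mm across, 11 g, polished and slippery, rolls easily, with a small dark hole. One of three alike, lying on the tray's floor. Origin: its centre.
- bead_b: Second bead, as bead_a.
- bead_c: Third bead, as bead_a.

How it is judged:
By the outcome, as a careful person would: the job done as asked, in the order asked, and still so for the second after the job is handed in, with the robot touching nothing.
It also fails if it takes over 54 s, if anything falls off the work surface, if the arm or the gripper's body presses on something with over 40 N, if the wrist force passes 120 N, or if a joint passes its speed limit or range.

ROBOT

A 7-joint arm with a two-finger parallel gripper is mounted at the origin on the work surface. World frame = base frame: x ahead of the robot, y to its left, z up, the work surface at z = 0. Lengths are in m, angles in rad, forces in N, time in s.
With the tool pointing down it reaches from about 0.425 to 0.875 m from the base axis. Payload 4.7 kg.
Tool frame: the origin (TCP) lies midway between the tips of the shut fingers; the grasp point (between the pads) lies 19 mm behind it; z points along the fingers, y is the line along which they close (so a half turn about z gives the same grasp; the last joint's range is limited). The gripper opens to 87 mm and grips with 3 to 60 N. Pads are 19 mm wide; open, the fingers measure 117 mm over their backs; the gripper's body (75 mm by 190 mm) begins 51 mm behind the grasp point.
Start: joints at [-1.122, 0.321, -0.07, 1.45, 0.023, 1.371, -0.057], TCP at [0.274, 0.59, 0.183] pointing down, gripper open.
Joint ranges: [-2.86, 2.86], [-0.3, 2.09], [-1.38, 1.24], [0.06, 2.45], [-1.56, 4.7], [0.09, 2.05], [-2.69, 2.69]. Speed limits (rad/s): [2.57, 2.57, 3.14, 3.14, 3.14, 3.14, 3.14].

INTERFACE

Orientations are given as a rotation vector (axis times angle).
In Python, from bench import ctrl gives the robot as it stands.
- The arm moves only by the shell command python3 inch.py 'ROWS' [FORCE]. ROWS is a JSON list of rows, 1 to 20 of them, each written [[dx, dy, dz], turn, opening]: dx, dy, dz in m, then a turn about the tool's z in rad, then the opening from 0.0 (shut) to 1.0 (fully open); each row is the pose to reach, as a shift and turn from the pose commanded when the command began, along the tool's axes at that moment; what a row does not reach only later rows make up. A row lasts 1/10 s, in which the tool goes at most 0.05 m and 0.15 rad, less where a joint would pass 70% of its speed; a pose out of reach is approached as far as the arm can. The fingers move at their own pace and stop on an object; FORCE is the grip in N (left out, the last holds). Time passes only in rows, so rows that do not move let the fingers close. It prints the time, the measured TCP pose, the force, the opening and the grip force at its end. Input that does not fit is refused with a message, and nothing moves.
- ctrl.get_state(): the state, without advancing time (a new reading comes with each control period).
- ctrl.get_image(name): name is "scene" or "top" or "wrist"; returns the picture (384x512x3 uint8, red, green, blue); there is no depth.
- ctrl.camera_model(name): a dict with "vertical_fov" (degrees; the focal length in pixels is half the picture's height over the tangent of half this angle, whatever the lens; pixels are square), "cx", "cy" (the principal point, pixels), "k1" (the pictures are not rectified: a ray, as slopes to the right and down, at radius r is drawn at 1 + k1 r^2 times it, then the intrinsics apply), "rvec" (rotation vector, rad) and "tvec" (3), from world to camera coordinates, as OpenCV has them; the wrist camera has in their place "hand_eye" (4x4, takes a point from camera to tool coordinates, whose origin is the TCP and whose axes are the flange's). Camera axes: x right, y down, z forward; pixel columns grow to the right and rows downward; lengths in m; the calibration is good to about 2 mm. A picture is of the moment at which its call begins: read the wrist's pose just before it. camera_model takes no time and is no camera call.
- ctrl.close_job(): hands the job in; it is judged then, once.
The state is a dict: "time": time; "joint_positions": joint angles; "qd": joint speeds; "joint_torque": joint torques, N m; "position": TCP position; "tool_rot": TCP orientation; "ft_force": force on the tool from outside, world axes, zero at the start; "torque": the same for the moment, N m; "grip_width": opening from 0.0 (shut) to 1.0 (fully open); "grip_force": force on a finger pad.
Only numpy, scipy, OpenCV 4.12 (cv2) and the standard library are available. Lean on these libraries where they do the work, as an engineer would, in place of code of your own. Each camera call takes 0.05 s, during which the arm holds its last target. There are 200 camera calls.

## Working session

There is one attempt and no reset: what is moved stays moved. The work goes in short steps, Python scripts to look and compute and a shell command to move; the robot and the scene stay as the last step left them, time stands still between calls to the robot, and variables do not carry over. Pictures are saved under pics/ and viewed, at most 10 in all, crops included, and the job is handed in when it is done.

```bash
ls; mkdir -p pics; python3 - <<'E'
from bench import ctrl
import cv2
s=ctrl.get_state();print(s)
for n in("scene","top","wrist"):
    m=ctrl.camera_model(n);print(n,m)
a=ctrl.get_image("top");b=ctrl.get_image("scene")
cv2.imwrite("pics/top0.png",a[:,:,::-1]);cv2.imwrite("pics/scene0.png",b[:,:,::-1])
E
```

```text
bench.py
inch.py
pics
{'time': 0.0, 'joint_positions': array([-1.12191193,  0.32180858, -0.07006451,  1.45165884,  0.02261763,
        1.37077218, -0.05685577]), 'qd': array([ 5.44552880e-04,  1.47534946e-03, -8.00515071e-04, -5.13421799e-04,
       -1.82094074e-03, -1.29909175e-03, -8.30800627e-05]), 'joint_torque': array([-3.00619658e-04, -4.91292787e+01, -4.04091440e-01, -3.12537181e+01,
       -6.39034552e-02,  4.36263601e-02,  1.81411397e-04]), 'position': array([0.27359885, 0.58893999, 0.18187889]), 'tool_rot': array([-6.77439571e-01, -3.06739179e+00,  2.88808272e-03]), 'ft_force': array([ 0.09157422, -0.03945293, -0.35403947]), 'torque': array([-2.76262876e-03, -4.74197225e-02,  9.45524227e-05]), 'grip_force': 0.0, 'grip_width': 0.9990904824111638}
scene {'vertical_fov': 57.641716787612985, 'cx': 255.03460373659644, 'cy': 189.611610182068, 'k1': -0.07253170952232399, 'rvec': array([ 1.13143724,  2.32296302, -1.02486869]), 'tvec': array([ 0.40046683, -0.20158589,  0.9410603 ])}
top {'vertical_fov': 49.14899513791045, 'cx': 260.062232730224, 'cy': 186.1767145572919, 'k1': 0.019925727421227824, 'rvec': array([ 2.10833456, -2.11881322,  0.21557582]), 'tvec': array([-0.08302687,  0.54701102,  0.57754542])}
wrist {'vertical_fov': 70.16361526196233, 'cx': 254.48557212518972, 'cy': 192.55834998277035, 'k1': -0.0597821454862479, 'hand_eye': array([[ 1.57920810e-03, -9.54294965e-01, -2.98862219e-01,
         8.16102360e-02],
       [ 9.99998524e-01,  1.30471228e-03,  1.11799145e-03,
        -8.23756048e-05],
       [-6.76964402e-04, -2.98863543e-01,  9.54295617e-01,
        -2.02037258e-01],
       [ 0.00000000e+00,  0.00000000e+00,  0.00000000e+00,
         1.00000000e+00]])}
```

View pics/top0.png

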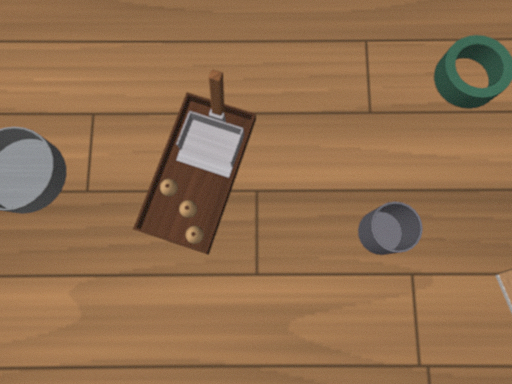

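View pics/scene0.png

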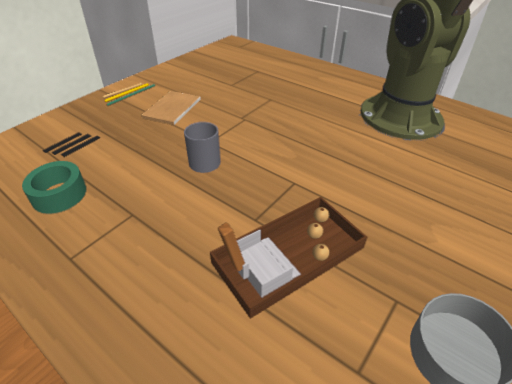

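The top view shows the tray (rim corners about 188,94; 256,116; 209,253; 135,228) with the scoop in its far half, handle at 217,75. The beads are at 168,187, 187,208 and 194,234, the tin is at the left edge near 20,170 and the canister at 390,228. The scene view shows the tray at its centre with the tin at the lower right.

```bash
cat > h.py <<'E'
import numpy as np,cv2
from scipy.spatial.transform import Rotation as R
from scipy.optimize import least_squares
from bench import ctrl
def cam(n,s=None):
    m=ctrl.camera_model(n); f=192/np.tan(np.radians(m["vertical_fov"]/2))
    K=np.array([[f,0,m["cx"]],[0,f,m["cy"]],[0,0,1.]]); d=np.array([m["k1"],0,0,0,0.])
    if n=="wrist":
        T=np.eye(4);T[:3,:3]=R.from_rotvec(s["tool_rot"]).as_matrix();T[:3,3]=s["position"]
        W=np.linalg.inv(T@m["hand_eye"]);rv=R.from_matrix(W[:3,:3]).as_rotvec();t=W[:3,3]
    else: rv,t=np.array(m["rvec"]),np.array(m["tvec"])
    return K,d,rv,t
def proj(P,c): return cv2.projectPoints(np.asarray(P,float).reshape(-1,1,3),c[2],c[3],c[0],c[1])[0][:,0]
def ray(p,c):
    u=cv2.undistortPoints(np.asarray(p,float).reshape(-1,1,2),c[0],c[1])[:,0]
    Rm=R.from_rotvec(c[2]).as_matrix(); o=-Rm.T@c[3]
    return o,np.c_[u,np.ones(len(u))]@Rm
def plane(p,c,z):
    o,d=ray(p,c); return o+d*((z-o[2])/d[:,2])[:,None]
def tri(pa,ca,pb,cb):
    out=[]
    for a,b in zip(pa,pb):
        oa,da=ray([a],ca);ob,db=ray([b],cb)
        k=np.linalg.lstsq(np.c_[da[0],-db[0]],ob-oa,rcond=None)[0]
        A=oa+k[0]*da[0];B=ob+k[1]*db[0]; out.append(np.r_[(A+B)/2,np.linalg.norm(A-B)])
    return np.array(out)
E
python3 - <<'E'
from h import *
ct,cs=cam("top"),cam("scene")
T=[(188,94),(256,116),(209,253),(135,228)];S=[(252,308),(212,256),(320,200),(366,241)]
np.set_printoptions(precision=4,suppress=True)
print(tri(T,ct,S,cs))
print("beads",tri([(168,187),(187,208),(194,234)],ct,[(321,252),(316,230),(321,214)],cs))
print("tin plane", plane([(66,175),(45,208)],ct,.0))
a=cv2.imread("pics/top0.png");b=cv2.imread("pics/scene0.png")
cv2.imwrite("pics/t1.png",cv2.resize(a[60:260,0:266],None,fx=3,fy=3,interpolation=cv2.INTER_CUBIC))
cv2.imwrite("pics/s1.png",cv2.resize(b[190:384,200:512],None,fx=2.5,fy=2.5,interpolation=cv2.INTER_CUBIC))
E
```

```text
[[ 0.7082  0.0352  0.0249  0.0052]
 [ 0.672  -0.0773  0.0168  0.0056]
 [ 0.448  -0.0039  0.0181  0.005 ]
 [ 0.4879  0.1113  0.0194  0.0026]]
beads [[0.5538 0.062  0.0175 0.0008]
 [0.5191 0.0308 0.0195 0.002 ]
 [0.4784 0.0182 0.0184 0.0008]]
tin plane [[0.5786 0.234  0.    ]
 [0.5238 0.2629 0.    ]]
```

View pics/t1.png

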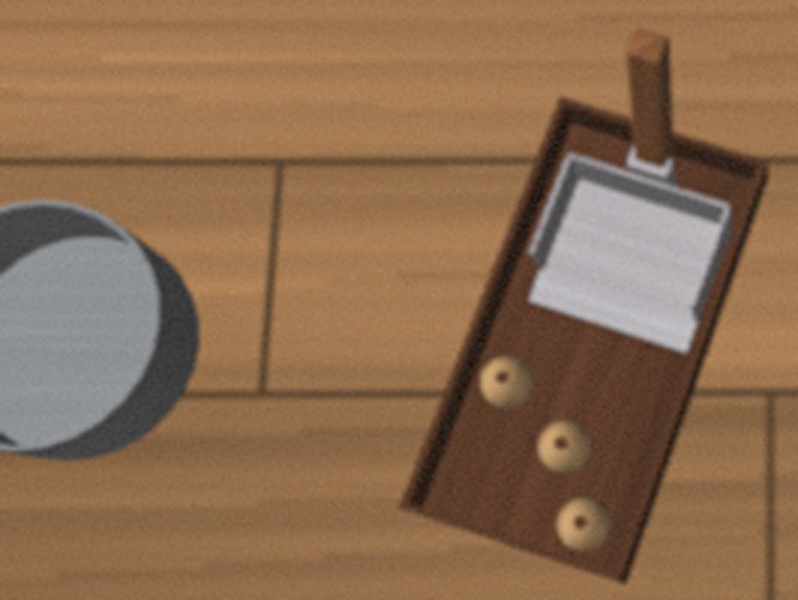

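View pics/s1.png

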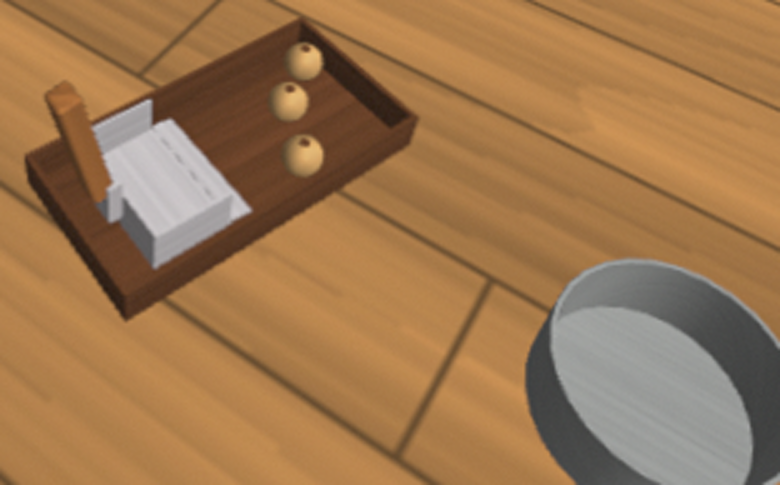

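The enlarged crops show the rim corners, scoop lip (530,300)–(690,353), handle top (648,45) and the tin's rim and base outlines clearly. Next I fit the poses.

```bash
cat > fit.py <<'E'
from h import *
np.set_printoptions(precision=4,suppress=True)
ct,cs=cam("top"),cam("scene")
t=lambda L:np.array(L)/3+[0,60]
s=lambda L:np.array(L)/2.5+[200,190]
T=t([(563,100),(767,170),(627,580),(402,505)]);S=s([(126,290),(27,158),(302,18),(417,118)])
C=np.array([[.119,.06,.03],[.119,-.06,.03],[-.119,-.06,.03],[-.119,.06,.03]])
def P(q,L): c,n=np.cos(q[2]),np.sin(q[2]); return np.asarray(L)@np.array([[c,n,0],[-n,c,0],[0,0,1]])+[q[0],q[1],0]
f=lambda q:np.r_[(proj(P(q,C),ct)-T).ravel(),(proj(P(q,C),cs)-S).ravel()]
r=least_squares(f,[.58,.015,-.3]);tray=r.x;print("tray",tray);print(r.fun.reshape(-1,2))
print("tri z",tri(T,ct,S,cs)[:,2])
def loc(p):
    p=np.asarray(p)-[tray[0],tray[1],0];c,n=np.cos(tray[2]),np.sin(tray[2]);return p@np.array([[c,-n,0],[n,c,0],[0,0,1]])
h=tri(t([(648,45)]),ct,s([(62,92)]),cs);print("handle top",h,loc(h[:,:3]))
lip=plane(t([(530,300),(690,353)]),ct,.004);rear=plane(t([(570,155),(730,207)]),ct,.04)
print("lip loc",loc(lip),"rear",loc(rear))
b=tri(t([(505,382),(563,447),(582,525)]),ct,s([(304,156),(290,102),(305,62)]),cs);print("beads",b,loc(b[:,:3]))
pts=[plane(t([(40,202),(100,215),(140,243),(161,300)]),ct,.05),plane(t([(197,330),(180,400),(130,445),(75,460)]),ct,0),
 plane(s([(635,260),(575,280),(551,340)]),cs,.05),plane(s([(527,380),(545,430),(575,475)]),cs,0)]
for A in (pts,pts[:2],pts[2:]):
    A=np.vstack(A);g=least_squares(lambda c:np.hypot(A[:,0]-c[0],A[:,1]-c[1])-.066,[.57,.3]);print("tin",g.x,g.fun)
st=ctrl.get_state();M=R.from_rotvec(st["tool_rot"]).as_matrix();print(st["position"],M)
E
python3 fit.py
```

```text
tray [ 0.5784  0.0156 -0.3215]
[[-1.3979 -0.9469]
 [-0.1595 -2.7978]
 [-2.5884  1.0672]
 [-1.2305  1.5329]
 [-1.2355  0.8514]
 [-2.0092 -2.8954]
 [-0.8105 -2.1604]
 [ 0.0611 -1.805 ]]
tri z [0.0289 0.0211 0.0246 0.0274]
handle top [[ 0.6867 -0.0249  0.1375  0.0016]] [[ 0.1156 -0.0042  0.1375]]
lip loc [[ 0.0112  0.0422  0.004 ]
 [ 0.0103 -0.0514  0.004 ]] rear [[ 0.0861  0.0397  0.04  ]
 [ 0.0851 -0.0509  0.04  ]]
beads [[0.5532 0.0623 0.0161 0.0021]
 [0.5179 0.0304 0.0161 0.0023]
 [0.4768 0.0192 0.0156 0.002 ]] [[-0.0386  0.0364  0.0161]
 [-0.062  -0.0051  0.0161]
 [-0.0975 -0.0287  0.0156]]
tin [0.5782 0.3003] [-0.0007  0.0011  0.0041  0.0042 -0.0004  0.0006 -0.001  -0.0029 -0.0018
 -0.0004  0.0012 -0.002  -0.0053 -0.0045]
tin [0.5797 0.2985] [-0.0023 -0.0011  0.0018  0.0022 -0.0023 -0.0003 -0.0006 -0.0015]
tin [0.5758 0.3019] [-0.0028  0.0005  0.0036  0.0003 -0.0025 -0.0018]
[0.2736 0.589  0.182 ] [[-0.907   0.4212 -0.0006]
 [ 0.4212  0.907  -0.0016]
 [-0.0001 -0.0017 -1.    ]]
```

```bash
python3 inch.py '[[[-0.15,-0.09,0],-0.05,1],[[-0.3,-0.18,0],-0.113,1],[[-0.45,-0.27,0],-0.113,1],[[-0.6,-0.36,0],-0.113,1],[[-0.627,-0.384,0],-0.113,1],[[-0.627,-0.384,0],-0.113,1],[[-0.627,-0.384,0],-0.113,1],[[-0.627,-0.384,0],-0.113,1],[[-0.627,-0.384,0],-0.113,1],[[-0.627,-0.384,0],-0.113,1],[[-0.627,-0.384,0],-0.113,1],[[-0.627,-0.384,0],-0.113,1],[[-0.627,-0.384,0],-0.113,1],[[-0.627,-0.384,0],-0.113,1],[[-0.627,-0.384,0],-0.113,1],[[-0.627,-0.384,0],-0.113,1],[[-0.627,-0.384,0],-0.113,1],[[-0.627,-0.384,0],-0.113,1],[[-0.627,-0.384,0],-0.113,1],[[-0.627,-0.384,0],-0.113,1]]' 40
cat >> h.py <<'E'
tray=np.array([.5784,.0156,-.3215])
def go(w,yaw=tray[2]):
    "tool-axis shift to world TCP w, turn so that tool x is along -(cos yaw,sin yaw)"
    st=ctrl.get_state();M=R.from_rotvec(st["tool_rot"]).as_matrix()
    a=np.arctan2(-M[1,0],-M[0,0]); print(st["time"],st["position"].round(4),"q",st["joint_positions"].round(2),"d",(M.T@(np.array(w)-st["position"])).round(4),"turn",round(a-yaw,3))
E
python3 -c "
from h import *
go([.6804,-.0231,.085])
s=ctrl.get_state();c=cam('wrist',s);im=ctrl.get_image('wrist');cv2.imwrite('pics/w1.png',im[:,:,::-1])
print(proj([[.6867,-.0249,.1375],[.6804,-.0231,.104]],c))
"
```

```text
time: 2.1
position: [0.6805, -0.0211, 0.1833]
tool_rot: [0.5, 3.101, 0.001]
ft_force: [-0.1, -0.1, 0.4]
grip_width: 1.002
grip_force: 0.0
2.1 [ 0.6805 -0.0211  0.1833] q [-0.28  0.4   0.37  1.38 -0.14  1.39  1.34] d [-0.0006 -0.002   0.0983] turn 0.002
[[252.55799123 203.56822437]
 [252.47380766 187.26895584]]
```

View pics/w1.png

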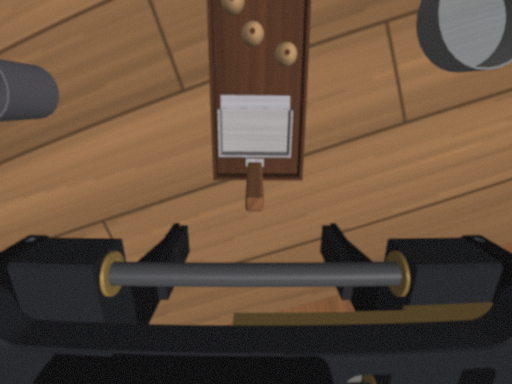

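The wrist view shows the handle top at (254,203), where I predicted it, and the scoop squared with the tray. I go down and grip.

```bash
python3 inch.py '[[[0,-0.002,0.04],0,1],[[0,-0.002,0.075],0,1],[[0,-0.002,0.098],0,1],[[0,-0.002,0.098],0,1],[[0,-0.002,0.098],0,1],[[0,-0.002,0.098],0,0],[[0,-0.002,0.098],0,0],[[0,-0.002,0.098],0,0],[[0,-0.002,0.098],0,0],[[0,-0.002,0.098],0,0],[[0,-0.002,0.098],0,0],[[0,-0.002,0.098],0,0],[[0,-0.002,0.098],0,0]]' 40
python3 -c "
from h import *
np.set_printoptions(precision=4,suppress=True)
c,n=np.cos(tray[2]),np.sin(tray[2])
for l in (.109,.0,-.017): print(l); go([.5784+c*l+n*.0045,.0156+n*l-c*.0045,.085])
"
```

```text
time: 3.45
position: [0.6801, -0.0247, 0.0849]
tool_rot: [-0.503, -3.101, -0.0]
ft_force: [-0.2, 0.1, -0.5]
grip_width: 0.355
grip_force: 0.0
0.109
3.45 [ 0.6801 -0.0247  0.0849] q [-0.27  0.46  0.36  1.5  -0.17  1.22  1.36] d [ 0.0002  0.0016 -0.0001] turn -0.0
0.0
3.45 [ 0.6801 -0.0247  0.0849] q [-0.27  0.46  0.36  1.5  -0.17  1.22  1.36] d [ 0.1092  0.0016 -0.0001] turn -0.0
-0.017
3.45 [ 0.6801 -0.0247  0.0849] q [-0.27  0.46  0.36  1.5  -0.17  1.22  1.36] d [ 0.1262  0.0016 -0.0001] turn -0.0
```

```bash
python3 inch.py '[[[0,0,0],0,0],[[0,0,0],0,0],[[0,0,0],0,0],[[0,0,0],0,0],[[0,0,0],0,0],[[0,0,0],0,0]]' 40 && python3 inch.py '[[[0.005,0.002,0.001],0,0],[[0.012,0.004,0.001],0,0],[[0.022,0.006,0.001],0,0],[[0.032,0.007,0.001],0,0],[[0.044,0.007,0.001],0,0],[[0.056,0.007,0.001],0,0],[[0.068,0.007,0.001],0,0],[[0.08,0.007,0.001],0,0],[[0.09,0.007,0.001],0,0],[[0.096,0.007,0.001],0,0],[[0.1,0.007,0.001],0,0],[[0.104,0.007,0.001],0,0],[[0.104,0.007,0.001],0,0]]'
python3 -c "
from h import *
cv2.imwrite('pics/t2.png',cv2.resize(ctrl.get_image('top')[60:260,100:300,::-1],None,fx=3,fy=3))
im=ctrl.get_image('scene');cv2.imwrite('pics/s2.png',cv2.resize(im[160:330,190:400,::-1],None,fx=3,fy=3))
"
```

```text
time: 4.05
position: [0.6801, -0.0247, 0.085]
tool_rot: [-0.503, -3.101, -0.0]
ft_force: [-0.2, -0.2, 0.5]
grip_width: 0.201
grip_force: 39.8
time: 5.35
position: [0.5842, 0.0156, 0.0851]
tool_rot: [0.501, 3.098, 0.002]
ft_force: [3.5, -1.0, 5.9]
grip_width: 0.197
grip_force: 39.8
```

View pics/s2.png

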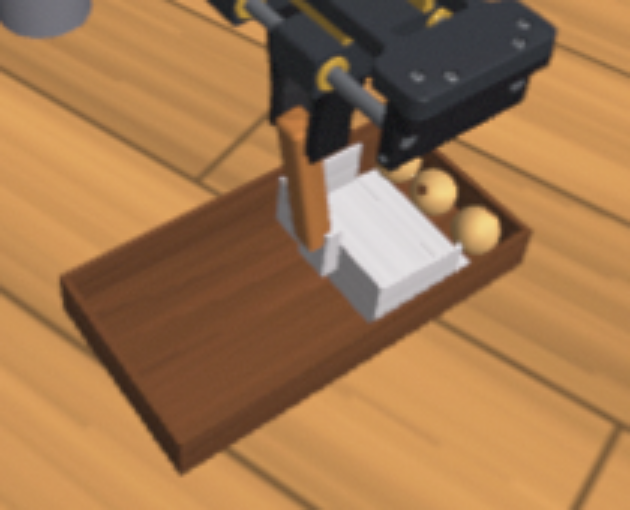

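The three beads lie in a row at the end wall, just ahead of the lip (crop 400,165; 435,190; 478,230). I push the last stretch slowly.

```bash
python3 inch.py '[[[0.003,0,0],0,0],[[0.006,0,0],0,0],[[0.009,0,0],0,0],[[0.012,0,0],0,0],[[0.015,0,0],0,0],[[0.017,0,0],0,0],[[0.017,0,0],0,0]]'; python3 inch.py '[[[0.001,0,0],0,0],[[0.002,0,0],0,0],[[0.003,0,0],0,0],[[0.003,0,0],0,0]]'
python3 -c "
from h import *
go([0,0,0])
im=ctrl.get_image('scene');a=cv2.resize(im[170:290,290:390,::-1],None,fx=4,fy=4)
b=cv2.resize(ctrl.get_image('wrist')[:250,130:380,::-1],None,fx=1.6,fy=1.6)
cv2.imwrite('pics/s3.png',np.hstack([a[:400],b]))
"
```

```text
time: 6.15
position: [0.5695, 0.0205, 0.0857]
tool_rot: [0.501, 3.096, 0.002]
ft_force: [5.8, -1.9, 5.4]
grip_width: 0.201
grip_force: 39.8
time: 6.55
position: [0.5685, 0.0209, 0.0867]
tool_rot: [0.501, 3.092, 0.002]
ft_force: [6.7, -1.7, 7.5]
grip_width: 0.197
grip_force: 39.8
6.55 [0.5685 0.0209 0.0867] q [-0.39  0.21  0.34  1.8  -0.08  1.13  1.23] d [ 0.5334 -0.1997  0.0814] turn 0.0
```

View pics/s3.png

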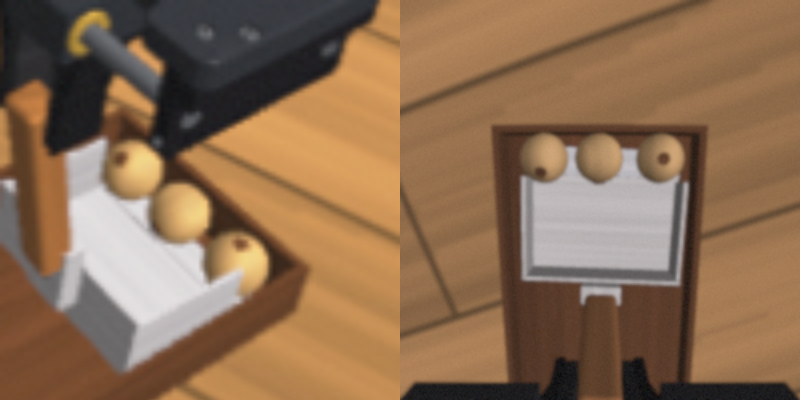

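The three beads sit on the ramp against the end wall (right half of the composite: 544,158; 599,158; 661,158), and the outer two are touching the front edges of the scoop's sides. The lip is about 6 mm short of the wall, so I push on with a small sideways wiggle to nudge them inward.

```bash
python3 inch.py '[[[0.002,0.002,0],0,0],[[0.004,0.003,0],0,0],[[0.005,0.001,0],0,0],[[0.006,-0.001,0],0,0],[[0.007,-0.003,0],0,0],[[0.008,-0.003,0],0,0],[[0.009,-0.001,0],0,0],[[0.01,0,0],0,0],[[0.01,0,0],0,0]]' 60
python3 -c "
from h import *
go([0,0,0])
im=ctrl.get_image('scene');a=cv2.resize(im[170:290,290:390,::-1],None,fx=4,fy=4)
b=cv2.resize(ctrl.get_image('wrist')[:250,130:380,::-1],None,fx=1.6,fy=1.6)
cv2.imwrite('pics/s4.png',np.hstack([a[:400],b]))
"
```

```text
time: 7.55
position: [0.5643, 0.0233, 0.0899]
tool_rot: [0.499, 3.081, 0.004]
ft_force: [13.4, -5.1, 12.9]
grip_width: 0.199
grip_force: 59.7
7.55 [0.5643 0.0233 0.0899] q [-0.4   0.19  0.34  1.82 -0.07  1.13  1.22] d [ 0.5297 -0.2008  0.0783] turn 0.0
```

View pics/s4.png

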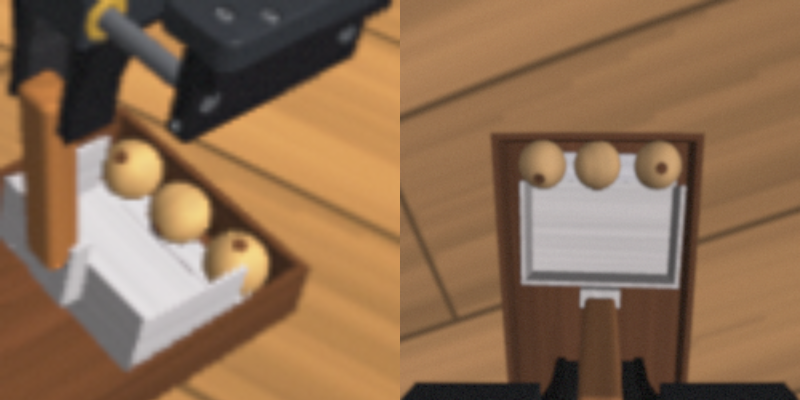

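The outer beads are jammed on the side edges and the scoop is rotating in the grip. I let go so it levels itself, back off, regrip, and locate the beads numerically.

```bash
cat >> h.py <<'E'
def beads(z=.018,n="wrist"):
    s=ctrl.get_state();c=cam(n,s);im=ctrl.get_image(n);hsv=cv2.cvtColor(im,cv2.COLOR_RGB2HSV)
    vv,uu=np.mgrid[0:384,0:512];P=plane(np.c_[uu.ravel(),vv.ravel()],c,z)-[tray[0],tray[1],0]
    k,m=np.cos(tray[2]),np.sin(tray[2]);L=np.c_[P[:,0]*k+P[:,1]*m,-P[:,0]*m+P[:,1]*k].reshape(384,512,2)
    M=((abs(L[...,0])<.113)&(abs(L[...,1])<.054)&(hsv[...,1]>60)&(hsv[...,2]>150)).astype(np.uint8)
    N,_,st,ce=cv2.connectedComponentsWithStats(M)
    k=[i for i in range(1,N) if st[i,4]>60]
    print("beads px/area/local:",[(ce[i].round().astype(int).tolist(),int(st[i,4]),(L[int(ce[i][1]),int(ce[i][0])]*1000).round(1).tolist()) for i in k])
    return im
E
python3 -c "from h import *; beads()"
python3 inch.py '[[[-0.004,0,0],0,0],[[-0.006,0,0.003],0,0],[[-0.006,0,0.003],0,0.4],[[-0.006,0,0.003],0,0.4],[[-0.006,0,0.003],0,0.4],[[-0.006,0,0.003],0,0.4]]' 20
python3 -c "from h import *; beads(); go([0,0,.085])"
```

```text
beads px/area/local: [([223, 101], 413, [-102.8, -27.6]), ([256, 102], 417, [-101.9, 4.7]), ([297, 101], 298, [-102.1, 42.8])]
time: 8.3
position: [0.5591, 0.0229, 0.0797]
tool_rot: [-0.502, -3.098, 0.001]
ft_force: [-0.3, -0.1, -0.3]
grip_width: 0.386
grip_force: 0.0
beads px/area/local: [([225, 108], 450, [-101.9, -27.6]), ([259, 109], 462, [-101.9, 4.0]), ([300, 109], 347, [-102.1, 42.1])]
8.35 [0.5595 0.0228 0.08  ] q [-0.39  0.21  0.34  1.82 -0.08  1.13  1.23] d [ 0.5237 -0.1983 -0.0036] turn 0.0
```

```bash
cat > prof.py <<'E'
from h import *
s=ctrl.get_state();c=cam("wrist",s);im=beads();hsv=cv2.cvtColor(im,cv2.COLOR_RGB2HSV)
k,m=np.cos(tray[2]),np.sin(tray[2])
import sys
def loc(u,v,z):
    p=plane([(u,v)],c,z)[0]-[tray[0],tray[1],0];return round((p[0]*k+p[1]*m)*1e3,1)
for u in map(int,sys.argv[1:]):
    a=hsv[85:200,u,1].astype(int)<60; e=np.flatnonzero(np.diff(a.astype(int)))+86
    print(u,[(int(v),"lip",loc(u,v,.005),"rim",loc(u,v,.040)) for v in e])
# lateral span of the bowl at mid rows
for v in (140,155,165):
    a=np.flatnonzero(hsv[v,150:360,1]<60)+150
    y=lambda u,z:(lambda p:round((-p[0]*m+p[1]*k)*1e3,1))(plane([(u,v)],c,z)[0]-[tray[0],tray[1],0])
    if len(a): print(v,a[0],a[-1],y(a[0],.038),y(a[-1],.038))
E
python3 prof.py 238 242 246 278 284
```

```text
beads px/area/local: [([225, 108], 441, [-102.3, -27.5]), ([259, 108], 465, [-101.4, 4.0]), ([300, 108], 355, [-102.5, 42.1])]
238 [(101, 'lip', np.float64(-108.0), 'rim', np.float64(-107.1)), (188, 'lip', np.float64(-20.2), 'rim', np.float64(-30.4))]
242 [(101, 'lip', np.float64(-108.0), 'rim', np.float64(-107.1)), (105, 'lip', np.float64(-104.2), 'rim', np.float64(-103.8)), (115, 'lip', np.float64(-94.8), 'rim', np.float64(-95.6)), (188, 'lip', np.float64(-20.2), 'rim', np.float64(-30.4))]
246 [(121, 'lip', np.float64(-89.0), 'rim', np.float64(-90.6))]
278 [(102, 'lip', np.float64(-107.1), 'rim', np.float64(-106.4)), (189, 'lip', np.float64(-19.2), 'rim', np.float64(-29.5))]
284 [(121, 'lip', np.float64(-89.2), 'rim', np.float64(-90.7)), (189, 'lip', np.float64(-19.2), 'rim', np.float64(-29.6))]
140 206 311 -42.1 50.9
155 206 309 -42.8 49.9
165 206 309 -43.2 50.5
```

```bash
python3 inch.py '[[[-0.006,0,-0.003],0,0.4],[[-0.0117,0,-0.0045],0,0.4],[[-0.0117,0,-0.0045],0,0],[[-0.0117,0,-0.0045],0,0],[[-0.0117,0,-0.0045],0,0],[[-0.0117,0,-0.0045],0,0],[[-0.0117,0,-0.0045],0,0],[[-0.0117,0,-0.0045],0,0]]' 55
python3 inch.py '[[[-0.003,0,0],0,0],[[-0.006,0.002,0],0,0],[[-0.006,0.005,0],0,0],[[-0.005,0.007,0],0,0],[[-0.003,0.007,0],0,0],[[-0.001,0.007,0],0,0],[[-0.001,0.007,0],0,0]]'
python3 prof.py 242 278
python3 inch.py '[[[0,-0.002,0],0,0],[[0,-0.005,0],0,0],[[0,-0.008,0],0,0],[[0,-0.011,0],0,0],[[0,-0.014,0],0,0],[[0,-0.017,0],0,0],[[0,-0.019,0],0,0],[[0,-0.019,0],0,0]]'
python3 prof.py 242 278
```

```text
time: 9.2
position: [0.5718, 0.0187, 0.0854]
tool_rot: [-0.503, -3.101, 0.0]
ft_force: [0.5, -0.3, -0.9]
grip_width: 0.196
grip_force: 54.9
time: 9.9
position: [0.5756, 0.0255, 0.086]
tool_rot: [0.503, 3.1, 0.001]
ft_force: [2.7, -0.4, 2.2]
grip_width: 0.198
grip_force: 54.9
beads px/area/local: [([220, 91], 429, [-102.2, -23.7]), ([254, 91], 414, [-102.2, 8.1]), ([294, 92], 328, [-102.3, 45.5])]
242 [(105, 'lip', np.float64(-89.6), 'rim', np.float64(-89.4)), (174, 'lip', np.float64(-19.3), 'rim', np.float64(-27.8)), (177, 'lip', np.float64(-16.0), 'rim', np.float64(-24.9)), (186, 'lip', np.float64(-6.0), 'rim', np.float64(-16.1))]
278 [(104, 'lip', np.float64(-90.7), 'rim', np.float64(-90.3)), (175, 'lip', np.float64(-18.3), 'rim', np.float64(-26.9))]
140 205 307 -36.3 56.2
155 205 306 -37.0 56.1
165 205 305 -37.5 55.6
time: 10.75
position: [0.5695, 0.0078, 0.0858]
tool_rot: [0.503, 3.1, 0.002]
ft_force: [2.4, 3.4, 3.2]
grip_width: 0.199
grip_force: 55.0
beads px/area/local: [([233, 90], 402, [-103.3, -31.1]), ([267, 91], 428, [-102.4, 1.6]), ([306, 92], 346, [-102.7, 37.2])]
242 [(101, 'lip', np.float64(-93.7), 'rim', np.float64(-93.0)), (173, 'lip', np.float64(-20.7), 'rim', np.float64(-29.0))]
278 [(96, 'lip', np.float64(-98.5), 'rim', np.float64(-97.2)), (174, 'lip', np.float64(-19.7), 'rim', np.float64(-28.1))]
140 206 309 -54.0 39.4
155 207 307 -53.7 38.3
165 207 306 -54.2 37.9
```

```bash
python3 inch.py '[[[-0.005,0,0],0,0],[[-0.01,0.005,0],-0.03,0],[[-0.01,0.012,0],-0.06,0],[[-0.009,0.018,0],-0.1,0],[[-0.008,0.02,0],-0.1,0],[[-0.004,0.02,0],-0.1,0],[[0,0.02,0],-0.1,0],[[0.003,0.02,0],-0.1,0],[[0.004,0.018,0],-0.1,0],[[0.004,0.016,0],-0.1,0],[[0.004,0.013,0],-0.1,0],[[0.004,0.011,0],-0.1,0],[[0.004,0.011,0],-0.1,0]]'
python3 prof.py 240 285
```

```text
time: 12.1
position: [0.5684, 0.0188, 0.0854]
tool_rot: [-0.348, -3.121, -0.001]
ft_force: [1.0, 2.2, 4.2]
grip_width: 0.198
grip_force: 54.9
beads px/area/local: [([226, 92], 410, [-102.9, -37.0]), ([262, 97], 436, [-101.9, -2.2]), ([294, 101], 395, [-102.3, 28.1]), ([261, 252], 81, [60.4, 14.5])]
240 [(87, 'lip', np.float64(-109.5), 'rim', np.float64(-107.3)), (173, 'lip', np.float64(-23.8), 'rim', np.float64(-32.2))]
285 [(116, 'lip', np.float64(-86.7), 'rim', np.float64(-87.3)), (174, 'lip', np.float64(-27.5), 'rim', np.float64(-35.5))]
140 205 308 -50.0 42.9
155 206 307 -48.4 44.1
165 206 306 -47.9 44.6
```

```bash
python3 inch.py '[[[-0.005,0,0],0,0],[[-0.01,-0.001,0],0.03,0],[[-0.01,-0.005,0],0.08,0],[[-0.009,-0.01,0],0.14,0],[[-0.0085,-0.016,0],0.2,0],[[-0.0085,-0.016,0],0.2,0],[[-0.004,-0.0155,0],0.2,0],[[-0.001,-0.015,0],0.2,0],[[0.0015,-0.015,0],0.2,0],[[0.0015,-0.0135,0],0.2,0],[[0.001,-0.0115,0],0.2,0],[[0.001,-0.01,0],0.2,0],[[0.001,-0.0085,0],0.2,0],[[0.001,-0.0085,0],0.2,0]]'
python3 prof.py 240 285
```

```text
time: 13.55
position: [0.569, 0.0071, 0.0868]
tool_rot: [0.657, 3.065, -0.005]
ft_force: [4.3, -2.9, 4.5]
grip_width: 0.201
grip_force: 54.8
beads px/area/local: [([289, 88], 393, [-102.2, 31.0]), ([258, 90], 428, [-102.4, 1.0]), ([222, 93], 404, [-103.1, -31.9])]
240 [(90, 'lip', np.float64(-104.7), 'rim', np.float64(-102.8)), (174, 'lip', np.float64(-20.6), 'rim', np.float64(-29.0))]
285 [(105, 'lip', np.float64(-86.3), 'rim', np.float64(-86.6)), (175, 'lip', np.float64(-14.8), 'rim', np.float64(-23.9))]
140 205 307 -50.4 41.9
155 205 306 -52.5 40.3
165 205 305 -53.9 39.0
```

```bash
python3 inch.py '[[[0,0.002,0],0,0],[[0.0005,0.004,0],0,0],[[0.0005,0.005,0],0,0],[[-0.003,0.007,0],-0.03,0],[[-0.003,0.01,0],-0.07,0],[[-0.003,0.0125,0],-0.1,0],[[-0.003,0.0125,0],-0.1,0]]'
python3 prof.py 240 275
```

```text
time: 14.3
position: [0.5746, 0.0189, 0.0857]
tool_rot: [0.503, 3.1, -0.004]
ft_force: [1.0, -4.0, 5.0]
grip_width: 0.194
grip_force: 54.9
beads px/area/local: [([223, 90], 414, [-102.8, -28.5]), ([257, 90], 444, [-102.7, 4.1]), ([289, 90], 396, [-102.0, 33.9]), ([262, 252], 68, [66.5, 10.3])]
240 [(96, 'lip', np.float64(-97.0), 'rim', np.float64(-95.7)), (173, 'lip', np.float64(-19.3), 'rim', np.float64(-27.6))]
275 [(103, 'lip', np.float64(-90.4), 'rim', np.float64(-89.9)), (174, 'lip', np.float64(-18.2), 'rim', np.float64(-26.7))]
140 204 306 -43.9 48.5
155 204 305 -44.6 48.3
165 205 305 -44.2 48.9
```

```bash
python3 inch.py '[[[0.004,0.001,0],0,0],[[0.007,0.001,0],0,0],[[0.009,0.001,0],0,0],[[0.011,0.001,0],0,0],[[0.012,0.001,0],0,0],[[0.013,0.001,0],0,0],[[0.013,0.001,0],0,0]]' 60
python3 prof.py 241 273
```

```text
time: 15.05
position: [0.568, 0.0234, 0.0891]
tool_rot: [0.503, 3.087, -0.0]
ft_force: [9.5, -6.3, 9.6]
grip_width: 0.199
grip_force: 59.9
beads px/area/local: [([221, 97], 397, [-102.6, -27.3]), ([255, 98], 421, [-101.6, 3.9]), ([286, 99], 392, [-101.7, 34.3]), ([262, 252], 78, [63.3, 11.8])]
241 [(109, 'lip', np.float64(-91.3), 'rim', np.float64(-92.0)), (176, 'lip', np.float64(-21.9), 'rim', np.float64(-31.1))]
273 [(111, 'lip', np.float64(-89.4), 'rim', np.float64(-90.3)), (176, 'lip', np.float64(-21.9), 'rim', np.float64(-31.1))]
140 204 306 -41.9 51.6
155 204 305 -42.6 51.4
165 205 304 -42.2 51.0
```

```bash
python3 inch.py '[[[-0.004,0,0.004],0,0],[[-0.004,0,0.008],0,0],[[0,0,0.008],0,0],[[0.004,0,0.008],0,0],[[0.008,0,0.008],0,0],[[0.01,0,0.008],0,0],[[0.01,0,0.008],0,0]]' 60
python3 prof.py 239 271
python3 -c "
from h import *
im=ctrl.get_image('scene');a=cv2.resize(im[170:270,290:390,::-1],None,fx=4,fy=4)
b=cv2.resize(ctrl.get_image('wrist')[60:200,185:325,::-1],None,fx=2.857,fy=2.857)
cv2.imwrite('pics/s5.png',np.hstack([a[:400],b[:400]]))
"
```

```text
time: 15.8
position: [0.5689, 0.0238, 0.0885]
tool_rot: [0.502, 3.065, 0.003]
ft_force: [18.5, -11.0, 26.5]
grip_width: 0.198
grip_force: 60.0
beads px/area/local: [([220, 95], 412, [-103.1, -26.6]), ([254, 96], 435, [-102.1, 4.2]), ([285, 96], 409, [-101.2, 34.2]), ([262, 252], 77, [66.2, 12.7])]
239 [(106, 'lip', np.float64(-91.8), 'rim', np.float64(-92.8)), (174, 'lip', np.float64(-21.9), 'rim', np.float64(-31.6))]
271 [(108, 'lip', np.float64(-89.8), 'rim', np.float64(-91.1)), (174, 'lip', np.float64(-21.8), 'rim', np.float64(-31.5))]
140 203 306 -41.4 52.3
155 203 305 -42.3 52.2
165 204 304 -41.9 51.8
```

View pics/s5.png

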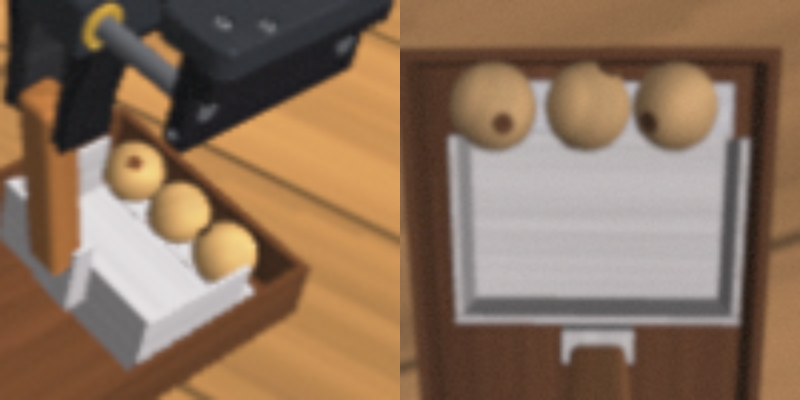

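The beads (right half: 492,105; 588,105; 675,105) are nearly packed. The scoop sits about 4–5 mm too far to the image right, so its left side catches the left bead. I back off clear of the beads, shift 5 mm towards −y and push again.

```bash
python3 inch.py '[[[-0.01,0,-0.006],0,0],[[-0.02,0,-0.007],0,0],[[-0.024,-0.003,-0.007],0,0],[[-0.024,-0.005,-0.006],0,0],[[-0.02,-0.005,-0.006],0,0],[[-0.015,-0.005,-0.006],0,0],[[-0.01,-0.005,-0.005],0,0],[[-0.007,-0.005,-0.004],0,0],[[-0.004,-0.005,-0.003],0,0],[[-0.001,-0.005,-0.003],0,0],[[0.001,-0.005,-0.003],0,0],[[0.001,-0.005,-0.003],0,0]]' 60
python3 prof.py 239 271
```

```text
time: 17.15
position: [0.5633, 0.0242, 0.0884]
tool_rot: [0.499, 3.073, 0.008]
ft_force: [16.7, -4.4, 21.8]
grip_width: 0.198
grip_force: 59.8
beads px/area/local: [([226, 101], 411, [-102.7, -23.6]), ([256, 103], 401, [-100.8, 5.6]), ([289, 103], 383, [-100.9, 35.9]), ([262, 252], 74, [59.8, 11.7])]
239 [(88, 'lip', np.float64(-114.8), 'rim', np.float64(-113.5)), (104, 'lip', np.float64(-99.7), 'rim', np.float64(-100.3)), (106, 'lip', np.float64(-97.8), 'rim', np.float64(-98.6)), (174, 'lip', np.float64(-28.0), 'rim', np.float64(-37.4))]
271 [(89, 'lip', np.float64(-113.9), 'rim', np.float64(-112.7)), (99, 'lip', np.float64(-104.5), 'rim', np.float64(-104.5)), (110, 'lip', np.float64(-94.0), 'rim', np.float64(-95.2)), (175, 'lip', np.float64(-26.8), 'rim', np.float64(-36.3))]
140 204 307 -41.9 51.9
155 204 305 -42.7 50.9
165 204 305 -43.2 51.5
```

The lip is now at the wall with all three beads inside the bowl's width. I ease the grip and tilt the scoop mouth-up about its rear edge.

```bash
python3 inch.py '[[[0,0,0],0,0],[[-0.005,0,0.001],0,0],[[-0.01,0,0.002],0,0],[[-0.015,0,0.004],0,0],[[-0.0195,0,0.006],0,0],[[-0.0195,0,0.006],0,0]]' 18
python3 prof.py 239 271
```

```text
time: 17.8
position: [0.5754, 0.0206, 0.0794]
tool_rot: [0.501, 3.088, 0.009]
ft_force: [6.6, 0.7, 22.1]
grip_width: 0.207
grip_force: 18.0
beads px/area/local: [([223, 87], 473, [-103.2, -24.2]), ([256, 89], 466, [-101.5, 5.6]), ([290, 89], 439, [-102.5, 36.5])]
239 [(96, 'lip', np.float64(-95.7), 'rim', np.float64(-94.8)), (167, 'lip', np.float64(-26.2), 'rim', np.float64(-34.2))]
271 [(87, 'lip', np.float64(-104.0), 'rim', np.float64(-102.0)), (95, 'lip', np.float64(-96.7), 'rim', np.float64(-95.7)), (168, 'lip', np.float64(-25.2), 'rim', np.float64(-33.2))]
140 201 308 -42.9 51.4
155 202 307 -42.7 51.3
165 203 306 -42.3 50.9
```

```bash
python3 inch.py '[[[-0.005,0,0.002],0,0],[[-0.01,0,0.004],0,0],[[-0.014,0,0.005],0,0],[[-0.014,0,0.005],0,0]]'
python3 prof.py 239 271
python3 inch.py '[[[-0.004,0,0.002],0,0],[[-0.008,0,0.004],0,0],[[-0.012,0,0.006],0,0],[[-0.012,0,0.006],0,0]]'
python3 prof.py 239 271
```

```text
time: 18.25
position: [0.5873, 0.0163, 0.073]
tool_rot: [0.501, 3.091, 0.008]
ft_force: [6.7, 0.7, 17.3]
grip_width: 0.203
grip_force: 18.0
beads px/area/local: [([222, 79], 564, [-97.8, -25.6]), ([257, 80], 519, [-97.0, 5.1]), ([293, 79], 523, [-97.1, 36.7])]
239 [(89, 'lip', np.float64(-89.3), 'rim', np.float64(-87.4)), (159, 'lip', np.float64(-23.3), 'rim', np.float64(-30.0))]
271 [(159, 'lip', np.float64(-23.3), 'rim', np.float64(-30.0))]
140 200 310 -43.0 51.5
155 201 308 -42.9 50.5
165 241 268 -8.1 15.7
time: 18.7
position: [0.598, 0.0125, 0.0661]
tool_rot: [0.501, 3.092, 0.007]
ft_force: [6.7, 1.3, 12.4]
grip_width: 0.205
grip_force: 18.0
beads px/area/local: [([223, 122], 582, [-50.0, -24.4]), ([258, 123], 491, [-49.2, 5.8]), ([291, 122], 477, [-49.3, 35.2])]
239 [(117, 'lip', np.float64(-52.9), 'rim', np.float64(-54.4)), (130, 'lip', np.float64(-41.0), 'rim', np.float64(-44.1)), (151, 'lip', np.float64(-21.2), 'rim', np.float64(-26.8))]
271 [(121, 'lip', np.float64(-49.4), 'rim', np.float64(-51.3)), (127, 'lip', np.float64(-43.9), 'rim', np.float64(-46.5)), (151, 'lip', np.float64(-21.2), 'rim', np.float64(-26.8))]
140 199 311 -42.8 50.7
155 241 269 -7.9 15.8
165 241 269 -8.0 15.9
```

All three beads rolled back to the rear wall. I grip hard and lift.

```bash
python3 inch.py '[[[0,0,0],0,0],[[0,0,0],0,0],[[0,0,0],0,0],[[0,0,0],0,0],[[-0.002,0,-0.004],0,0],[[-0.003,0,-0.01],0,0],[[-0.003,0,-0.02],0,0],[[-0.003,0,-0.03],0,0],[[-0.003,0,-0.04],0,0],[[-0.003,0,-0.04],0,0]]' 60
python3 prof.py 239 271
```

```text
time: 19.75
position: [0.5969, 0.0093, 0.1054]
tool_rot: [0.503, 3.098, 0.002]
ft_force: [0.9, -0.0, -1.7]
grip_width: 0.2
grip_force: 60.0
beads px/area/local: [([224, 123], 542, [-47.4, -32.3]), ([258, 124], 457, [-46.4, 2.7]), ([291, 123], 447, [-46.5, 36.7])]
239 [(118, 'lip', np.float64(-50.9), 'rim', np.float64(-52.2)), (131, 'lip', np.float64(-37.1), 'rim', np.float64(-40.1)), (152, 'lip', np.float64(-14.2), 'rim', np.float64(-19.8))]
271 [(122, 'lip', np.float64(-46.7), 'rim', np.float64(-48.5)), (129, 'lip', np.float64(-39.3), 'rim', np.float64(-42.0)), (152, 'lip', np.float64(-14.3), 'rim', np.float64(-19.9))]
140 199 311 -54.2 55.4
155 241 268 -13.3 13.5
165 241 268 -13.4 13.7
```

```bash
python3 -c "
from h import *
go([.649,.276,.185])"
```

```text
19.8 [0.5964 0.0093 0.1045] q [-0.36  0.26  0.36  1.7  -0.1   1.19  1.27] d [ 0.0343  0.2697 -0.0803] turn -0.0
```

```bash
python3 inch.py '[[[0,0,-0.015],0,0],[[0,0,-0.035],0,0],[[0,0.005,-0.055],0,0],[[0,0.015,-0.07],0,0],[[0.003,0.03,-0.08],0,0],[[0.006,0.05,-0.08],0,0],[[0.01,0.075,-0.08],0,0],[[0.014,0.1,-0.08],0,0],[[0.018,0.13,-0.08],0,0],[[0.022,0.16,-0.08],0,0],[[0.025,0.19,-0.08],0,0],[[0.028,0.215,-0.08],0,0],[[0.031,0.237,-0.08],0,0],[[0.034,0.253,-0.08],0,0],[[0.034,0.263,-0.08],0,0],[[0.034,0.268,-0.08],0,0],[[0.034,0.27,-0.08],0,0],[[0.034,0.27,-0.08],0,0],[[0.034,0.27,-0.08],0,0]]'
cat > tin.py <<'E'
from h import *
s=ctrl.get_state();c=cam("wrist",s);im=ctrl.get_image("wrist");cv2.imwrite("pics/w_tin.png",im[:,:,::-1])
go([.649,.276,.185])
print("expected tin px",proj([[.578,.3,.05],[.578+.066,.3,.05],[.578-.066,.3,.05],[.578,.366,.05],[.578,.234,.05]],c).round())
hsv=cv2.cvtColor(im,cv2.COLOR_RGB2HSV);M=((hsv[...,1]>70)&(hsv[...,2]>150)).astype(np.uint8);M[:90]=0;M[150:]=0;M[:,:190]=0;M[:,325:]=0
N,_,st,ce=cv2.connectedComponentsWithStats(M);print([(ce[i].round().tolist(),int(st[i,4])) for i in range(1,N) if st[i,4]>60])
E
python3 tin.py
```

```text
time: 21.7
position: [0.6493, 0.2747, 0.1837]
tool_rot: [0.506, 3.1, -0.001]
ft_force: [-0.4, -0.5, -2.0]
grip_width: 0.201
grip_force: 60.0
21.75 [0.6492 0.2749 0.1838] q [-0.61  0.44  0.24  1.3  -0.1   1.41  0.88] d [ 0.0005  0.001  -0.0012] turn -0.002
expected tin px [[256. 113.]
 [272. 165.]
 [237.  56.]
 [309.  94.]
 [204. 131.]]
[([320.0, 95.0], 72), ([318.0, 125.0], 509), ([229.0, 123.0], 483), ([295.0, 123.0], 394), ([263.0, 124.0], 370), ([195.0, 138.0], 169)]
```

View pics/w_tin.png

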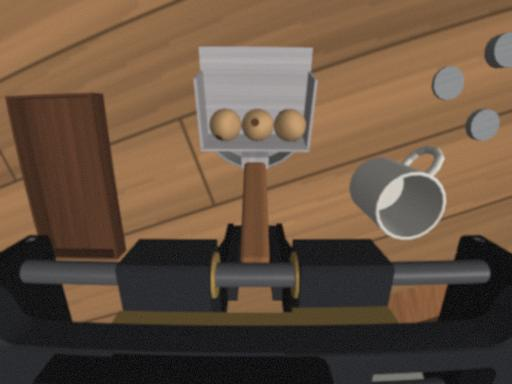

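The wrist view shows all three beads in the bowl (225,124; 258,124; 290,124) with the tin under it (rim showing at 255,160). I loosen the grip stepwise so the scoop swings mouth-down.

```bash
for F in 16 10 7; do python3 inch.py '[[[0,0,0],0,0],[[0,0,0],0,0],[[0,0,0],0,0]]' $F|grep -E 'ft_f|grip_f|time'; python3 tin.py|tail -1; done
```

```text
time: 22.05
ft_force: [0.3, 0.2, -1.1]
grip_force: 16.0
[([319.0, 95.0], 84), ([318.0, 126.0], 549), ([226.0, 128.0], 489), ([292.0, 127.0], 394), ([260.0, 128.0], 393), ([195.0, 138.0], 183)]
time: 22.4
ft_force: [0.2, -0.4, -2.3]
grip_force: 10.0
[([314.0, 95.0], 151), ([316.0, 126.0], 703), ([197.0, 139.0], 248)]
time: 22.75
ft_force: [0.2, 0.8, -1.8]
grip_force: 7.0
[([315.0, 95.0], 139), ([315.0, 127.0], 724), ([229.0, 135.0], 322), ([258.0, 137.0], 287), ([197.0, 139.0], 267), ([289.0, 137.0], 279)]
```

```bash
sed -i 's/M\[:90\]=0;M\[150:\]=0;M\[:,:190\]=0;M\[:,325:\]=0/M[:30]=0;M[190:]=0;M[:,:205]=0;M[:,308:]=0/' tin.py
python3 tin.py | tail -1
for F in 5 4 3; do python3 inch.py '[[[0,0,0],0,0],[[0,0,0],0,0],[[0,0,0],0,0]]' $F|grep -E 'ft_f|grip_f|time|posi'; python3 tin.py|tail -1; done
python3 - <<'E'
import cv2,numpy as np
im=cv2.imread('pics/w_tin.png');h=cv2.cvtColor(im,cv2.COLOR_BGR2HSV)
for u in(240,256,275): print(u,[(v,int(h[v,u,1]),int(h[v,u,2])) for v in range(30,200,5)])
E
```

```text
[([288.0, 120.0], 310), ([230.0, 121.0], 287), ([258.0, 120.0], 330), ([306.0, 141.0], 71)]
time: 23.15
position: [0.6489, 0.2762, 0.1835]
ft_force: [-0.4, 0.1, -1.7]
grip_force: 5.0
[([259.0, 73.0], 156), ([239.0, 85.0], 159), ([276.0, 100.0], 183), ([305.0, 143.0], 77)]
time: 23.5
position: [0.649, 0.2761, 0.1835]
ft_force: [0.6, 0.4, -1.4]
grip_force: 4.0
[([259.0, 73.0], 156), ([239.0, 85.0], 160), ([274.0, 107.0], 164), ([306.0, 140.0], 71)]
time: 23.85
position: [0.649, 0.2761, 0.1835]
ft_force: [-0.6, -1.0, -1.1]
grip_force: 3.0
[([259.0, 73.0], 155), ([239.0, 85.0], 157), ([274.0, 107.0], 162), ([305.0, 140.0], 81), ([206.0, 161.0], 73)]
240 [(30, 122, 134), (35, 123, 131), (40, 120, 130), (45, 123, 143), (50, 124, 142), (55, 133, 136), (60, 5, 105), (65, 11, 67), (70, 7, 143), (75, 4, 141), (80, 111, 188), (85, 109, 190), (90, 113, 172), (95, 106, 125), (100, 0, 141), (105, 4, 140), (110, 6, 138), (115, 6, 136), (120, 7, 140), (125, 7, 141), (130, 4, 138), (135, 10, 173), (140, 6, 174), (145, 7, 174), (150, 8, 181), (155, 9, 180), (160, 4, 181), (165, 6, 183), (170, 7, 179),
[... 418 characters left out ...]
140, 6, 173), (145, 7, 174), (150, 7, 181), (155, 9, 179), (160, 6, 182), (165, 8, 185), (170, 7, 181), (175, 7, 180), (180, 6, 179), (185, 9, 178), (190, 10, 184), (195, 8, 184)]
275 [(30, 126, 130), (35, 126, 142), (40, 124, 138), (45, 124, 136), (50, 122, 136), (55, 125, 122), (60, 42, 129), (65, 5, 56), (70, 8, 61), (75, 7, 137), (80, 4, 136), (85, 5, 141), (90, 2, 139), (95, 5, 140), (100, 118, 119), (105, 108, 192), (110, 108, 191), (115, 113, 153), (120, 5, 140), (125, 7, 138), (130, 5, 141), (135, 8, 169), (140, 7, 174), (145, 6, 171), (150, 8, 181), (155, 9, 178), (160, 7, 183), (165, 6, 183), (170, 8, 181), (175, 10, 185), (180, 7, 180), (185, 4, 177), (190, 8, 185), (195, 8, 183)]
```

The beads lie still in the tin (wrist pixels 259,73; 239,85; 274,107). I grip again, rise and return to the tray.

```bash
python3 inch.py '[[[0,0,0],0,0],[[0,0,0],0,0],[[0,0,0],0,0],[[0,0,-0.015],0,0],[[0,0,-0.035],0,0],[[0,0,-0.045],0,0]]' 30; python3 -c "
from h import *
go([.5547,.0235,.2]); go([.5547,.0235,.125])"
```

```text
time: 24.5
position: [0.65, 0.2765, 0.2318]
tool_rot: [0.503, 3.098, 0.003]
ft_force: [1.0, 0.6, -1.2]
grip_width: 0.202
grip_force: 30.0
24.5 [0.65   0.2765 0.2318] q [-0.61  0.43  0.25  1.22 -0.1   1.5   0.87] d [ 0.0105 -0.2702  0.031 ] turn -0.0
24.5 [0.65   0.2765 0.2318] q [-0.61  0.43  0.25  1.22 -0.1   1.5   0.87] d [ 0.0107 -0.2704  0.106 ] turn -0.0
```

```bash
python3 inch.py '[[[0,-0.02,0],0,0],[[0.002,-0.05,0],0,0],[[0.004,-0.08,0],0,0],[[0.006,-0.11,0],0,0],[[0.008,-0.145,0],0,0],[[0.01,-0.18,0.005],0,0],[[0.01,-0.21,0.015],0,0],[[0.01,-0.235,0.025],0,0],[[0.01,-0.255,0.03],0,0],[[0.01,-0.265,0.03],0,0],[[0.01,-0.27,0.03],0,0],[[0.01,-0.27,0.045],0,0],[[0.01,-0.27,0.06],0,0],[[0.01,-0.27,0.075],0,0],[[0.01,-0.27,0.085],0,0],[[0.01,-0.27,0.085],0,0]]'
python3 - <<'E'
import sys;sys.path.insert(0,'.')
from h import *
s=ctrl.get_state();c=cam("wrist",s);im=ctrl.get_image("wrist");h=cv2.cvtColor(im,cv2.COLOR_RGB2HSV)
go([.5547,.0235,.125])
for u in (235,256,275):
    a=(h[30:260,u,1]<60)&(h[30:260,u,2]>90);e=np.flatnonzero(np.diff(a.astype(int)))+31;print(u,e)
for v in(130,150,170): 
    a=np.flatnonzero(h[v,:,1]<60);print(v,a[0],a[-1])
k,m=np.cos(tray[2]),np.sin(tray[2])
for L in[(-.06,.045,.02),(-.06,-.045,.02),(-.115,.056,.03),(-.115,-.056,.03),(-.115,.056,.004)]:
    print(L,proj([[tray[0]+k*L[0]-m*L[1],tray[1]+m*L[0]+k*L[1],L[2]]],c).round())
E
```

```text
time: 26.1
position: [0.5525, 0.0236, 0.1408]
tool_rot: [-0.501, -3.097, 0.002]
ft_force: [0.5, 0.5, -1.8]
grip_width: 0.2
grip_force: 30.0
26.15 [0.5533 0.0234 0.1422] q [-0.42  0.14  0.36  1.76 -0.05  1.25  1.2 ] d [-0.0013  0.0005  0.0172] turn 0.0
235 [134 206]
256 [134 211]
275 [134 206]
130 420 511
150 206 511
170 207 511
(-0.06, 0.045, 0.02) [[293. 151.]]
(-0.06, -0.045, 0.02) [[217. 151.]]
(-0.115, 0.056, 0.03) [[306. 102.]]
(-0.115, -0.056, 0.03) [[204. 102.]]
(-0.115, 0.056, 0.004) [[302. 103.]]
```

```bash
python3 inch.py '[[[0,0,0.008],0,0],[[0,0,0.016],0,0],[[0,0,0.024],0,0],[[0,0,0.03],0,0],[[-0.006,0,0.035],0,0],[[-0.014,0,0.04],0,0],[[-0.022,0,0.045],0,0],[[-0.03,0,0.05],0,0],[[-0.036,0,0.054],0,0],[[-0.04,0,0.057],0,0],[[-0.04,0,0.057],0,0]]' 8
python3 - <<'E'
import sys;sys.path.insert(0,'.')
from h import *
s=ctrl.get_state();c=cam("wrist",s);im=ctrl.get_image("wrist");h=cv2.cvtColor(im,cv2.COLOR_RGB2HSV)
go([.5547,.0235,.085])
for u in (225,235,280):
    a=(h[30:260,u,1]<60)&(h[30:260,u,2]>90);e=np.flatnonzero(np.diff(a.astype(int)))+31;print(u,e)
k,m=np.cos(tray[2]),np.sin(tray[2])
P=s["position"]; g=np.array([(P[0]-tray[0])*k+(P[1]-tray[1])*m,-(P[0]-tray[0])*m+(P[1]-tray[1])*k]);print("grip local",g)
for L in[(g[0]-.098,g[1]+.03,.005),(g[0]-.023,g[1]+.03,.04)]:
    print("level would be",proj([[tray[0]+k*L[0]-m*L[1],tray[1]+m*L[0]+k*L[1],L[2]]],c).round())
E
```

```text
time: 27.25
position: [0.5945, 0.0098, 0.0872]
tool_rot: [0.504, 3.097, 0.0]
ft_force: [4.5, -1.2, 4.8]
grip_width: 0.205
grip_force: 8.0
27.3 [0.5942 0.0099 0.0874] q [-0.37  0.27  0.37  1.73 -0.1   1.15  1.27] d [0.0418 0.0004 0.0022] turn -0.001
225 [101 178 180 185]
235 [101 178 180 185]
280 [101 178 180 185]
grip local [ 0.01707527 -0.00037906]
level would be [[285.  90.]]
level would be [[286. 173.]]
```

```bash
python3 inch.py '[[[-0.006,0,0.003],0,0],[[-0.011,0,0.005],0,0],[[-0.014,0,0.007],0,0],[[-0.014,0,0.007],0,0]]' 5
cat > lev.py <<'E'
from h import *
s=ctrl.get_state();c=cam("wrist",s);im=ctrl.get_image("wrist");h=cv2.cvtColor(im,cv2.COLOR_RGB2HSV)
k,m=np.cos(tray[2]),np.sin(tray[2])
def lx(u,v,z):
    p=plane([(u,v)],c,z)[0];return round(((p[0]-tray[0])*k+(p[1]-tray[1])*m)*1e3,1)
P=s["position"];print("grip",((P[0]-tray[0])*k+(P[1]-tray[1])*m)*1e3,P[2])
for u in (225,235,280):
    a=(h[30:260,u,1]<60)&(h[30:260,u,2]>90);e=np.flatnonzero(np.diff(a.astype(int)))+31;print(u,e,"lip@.004",lx(u,e[0],.004),"rear@.04",lx(u,e[-1],.04))
E
python3 lev.py
```

```text
time: 27.7
position: [0.6053, 0.0061, 0.079]
tool_rot: [-0.503, -3.1, 0.0]
ft_force: [0.7, -0.9, 3.4]
grip_width: 0.207
grip_force: 5.0
grip 28.486076915042258 0.0790396769492171
225 [ 89 178] lip@.004 -70.3 rear@.04 8.5
235 [ 89 178] lip@.004 -70.3 rear@.04 8.5
280 [ 89 178] lip@.004 -70.3 rear@.04 8.4
```

```bash
python3 inch.py '[[[0,0,0],0,0.3],[[0,0,0],0,0.3],[[0,0,0],0,0.3],[[0,0,0],0,0.5],[[0,0,0],0,0.7],[[0,0,0],0,0.7],[[0,0,0],0,0.7],[[0,0,0],0,0.7]]'; python3 lev.py
python3 inch.py '[[[0,0,-0.02],0,0.7],[[0,0,-0.05],0,0.7],[[0,0,-0.09],0,0.7],[[0,0,-0.13],0,0.7],[[0,0,-0.16],0,0.7],[[0,0,-0.16],0,0.7],[[0,0,-0.16],0,0.7]]'; python3 lev.py
```

```text
time: 28.55
position: [0.6053, 0.0061, 0.0795]
tool_rot: [0.503, 3.101, 0.0]
ft_force: [-0.2, -0.3, -0.1]
grip_width: 0.653
grip_force: 0.0
grip 28.525760832923655 0.07949119144124572
225 [ 89 177] lip@.004 -70.2 rear@.04 7.8
235 [ 89 177] lip@.004 -70.2 rear@.04 7.7
280 [ 89 177] lip@.004 -70.3 rear@.04 7.7
time: 29.3
position: [0.6056, 0.006, 0.2401]
tool_rot: [0.503, 3.1, 0.001]
ft_force: [0.2, 0.3, -0.8]
grip_width: 0.698
grip_force: 0.0
grip 28.858680633014206 0.24007651847297146
225 [ 96 150] lip@.004 -69.3 rear@.04 7.8
235 [ 95 150] lip@.004 -70.7 rear@.04 7.8
280 [ 95 151] lip@.004 -70.9 rear@.04 9.2
```

```bash
python3 - <<'E'
from h import *
k,m=np.cos(tray[2]),np.sin(tray[2])
for n in("scene","top"):
    c=cam(n);im=ctrl.get_image(n);h=cv2.cvtColor(im,cv2.COLOR_RGB2HSV)
    print(n,"tin px",proj([[.578,.3,.01]],c).round())
    vv,uu=np.mgrid[0:384,0:512];P=plane(np.c_[uu.ravel(),vv.ravel()],c,.017)
    inn=(np.hypot(P[:,0]-.578,P[:,1]-.3)<.055).reshape(384,512)
    M=(inn&(h[...,1]>70)&(h[...,2]>110)).astype(np.uint8)
    N,_,st,ce=cv2.connectedComponentsWithStats(M)
    for i in range(1,N):
        if st[i,4]>25: print(ce[i].round(),st[i,4],plane([ce[i]],c,.017).round(3))
    t=np.array([tray[0]+k*.0345,tray[1]+m*.0345,.138]);u=proj([t],c)[0].round().astype(int);print("handle top",u,im[u[1],u[0]])
E
```

```text
scene tin px [[460. 350.]]
[461. 322.] 264 [[0.538 0.289 0.017]]
[481. 331.] 214 [[0.537 0.316 0.017]]
[479. 357.] 308 [[0.577 0.324 0.017]]
handle top [276 204] [160 103  56]
top tin px [[ 22. 174.]]
[  5. 173.] 149 [[0.578 0.324 0.017]]
[ 23. 196.] 172 [[0.541 0.291 0.017]]
[  5. 198.] 135 [[0.537 0.318 0.017]]
handle top [193 127] [152 102  67]
```

Two cameras agree: three beads in the tin, and the scoop's handle is upright in the tray. I hand the job in.

```bash
python3 -c "
from bench import ctrl
print(ctrl.close_job())"
```

```text
the job is handed in; nothing more can be done
None
```

The job is handed in at about 29 s: all three beads went into the wide tin in one scoop load, the tin has not moved, and the scoop stands level in the tray, released with the gripper clear.

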